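# Unhook a carded pack and file it in the supply bin

## Robot

A 6-joint arm with a two-finger parallel gripper is mounted at the origin on the work surface. World frame = base frame: x ahead of the robot, y to its left, z up, the work surface at z = 0. Lengths are in mm, angles in rad, forces in N, time in s.
With the tool pointing down it reaches from about 250 to 800 mm from the base axis. Payload 8.5 kg.
Tool frame: the origin (TCP) lies midway between the tips of the shut fingers; the grasp point (between the pads) lies 19 mm behind it (bot.grasp_offset is the distance from the TCP to the grasp point, in mm); z points along the fingers, y is the line along which they close (so a half turn about z gives the same grasp; the last joint's range is limited). The gripper opens to 85 mm and grips with 20 to 120 N. Pads are 22 mm wide; open, the fingers measure 114 mm over their backs; the gripper's body (76 mm by 85 mm) begins 54 mm behind the grasp point. The pads swing forward as they close: fully open they stand 13 mm farther back than shut.
Start: joints at [-1.147, 0.238, -0.013, 1.319, 0, 1.571], TCP at [215.874, -478.515, 231.276] pointing down, gripper open.
Joint ranges: [-2.66, 2.66], [-1.03, 1.9], [-1.14, 1.46], [-1.82, 2.27], [-1.45, 1.34], [-3.14, 3.14]. Speed limits (rad/s): [2.22, 2.22, 2.79, 3.14, 3.14, 3.14].

## Interface

Orientations are given as a unit quaternion [x, y, z, w].
In Python, from workcell import sensors, vision, workorder, bot gives the robot as it stands.
- The arm moves only by the tool carry_out, never from a script. Its argument "steps" is a list of rows, each a list of 3 entries, a list of its own where there are three numbers: the opening, from 0 (shut) to 1 (fully open), then the shift along the tool's x, y, z in mm, then the turn, a rotation vector about the tool's x, y, z in rad. In form: [[claw, [dx, dy, dz], [wx, wy, wz]], ...]. A call has exactly 10 rows; each row is the pose to reach, as a shift and turn from the pose commanded when the call began, along the tool's axes at that moment; what a row does not reach only later rows make up. A row lasts 1/8 s, in which the tool goes at most 62.5 mm and 10.7 degrees, less where a joint would pass 70% of its speed; a pose out of reach is approached as far as the arm can. A call with a gripper value outside its range is refused whole. The fingers move at their own pace and stop on an object; "grip_force" is the grip in N (left out, the last holds). Time passes only in rows, so rows that repeat a pose let the fingers close, or fill a call up. It gives the time, the measured TCP pose, the force, the opening and the grip force at its end, in the units of the state.
- sensors.get_state(): the state, without advancing time (a new reading comes with each control period).
- vision.read_camera(name): name is "scene" or "side" or "wrist"; returns a dict with "frame" (420x560x3 uint8, red, green, blue), "fx", "fy", "cx", "cy" (pixels), "R" (3x3) and "t" (3): a world point X has camera coordinates R X + t. Camera axes: x right, y down, z forward; pixel columns grow to the right and rows downward; lengths in mm; the calibration is good to about 2 mm. A picture is of the moment at which its call begins. There is no depth.
- workorder.finish_job(): hands the job in; it is judged then, once.
The state is a dict: "time": time; "q": joint angles; "qvel": joint speeds; "joint_torque": joint torques, N m; "tool_pos": TCP position; "eef_rot": TCP orientation; "contact_force": force on the tool from outside, world axes, zero at the start; "torque": the same for the moment, N m; "gripper_width": finger opening in mm; "grasp_force": force on a finger pad.
Only numpy, scipy, OpenCV 4.12 (cv2) and the standard library are available. Lean on these libraries where they do the work, as an engineer would, in place of code of your own. Each camera call takes 0.05 s, during which the arm holds its last target. There are 200 camera calls.

## Task

Take the blue carded pack off its display hook: slide it along the rod until you feel the upturned end, then lift its tab over the tip without forcing or bending the hook. Stand it gently, upright and released, on the yellow floor of the empty bay in the white supply bin, and leave everything else where it is.

Things in the scene. Friction and masses are not known exactly. Their poses are not given: they have to be found in the camera images.
- rack: Fixed grey display rack on the table with two hooks. Origin: table level, below the front face of its crossbar, midway between the hooks; x points backwards (the hooks point to -x), y along the crossbar, z up. Base plate 12 mm thick (x -120 to 50, y -135 to 135). Crossbar 16 deep, 256 wide, 20 tall, centred at height 160. Over 12 N between pack and rack or hooks counts as forcing.
- root_a (a point): Where the rod of the hook at rack y = +75 mm leaves the crossbar: on the rod's axis, 160 mm above the table; axes as the rack's. Steel rod, 6 mm diameter, level towards the rack's -x; its end bends up at 45 degrees, rising 16 mm over 16 mm (axis), tip rounded. Its reach is set differently each time and NOT measured: the bend starts 100 to 136 mm in front of this point. Feel for it.
- root_b (a point): The same point of the like hook at rack y = -75 mm, with its own unmeasured reach of 100 to 136 mm to the bend. Each rod's clamp holds over 40 N; the rods spring up or down by about 1 mm for 3 N at the tip.
- pack: Blue rigid carded pack, 0.08 to 0.17 kg. Origin: centre of its underside; x depth, y width, z up. Shell 26 (x) by 50 (y) by 55 tall; on top a centred hang tab 4 thick (x) by 44 wide, up to 83 mm above the underside. Hangs on either rod, square to it, tab 35 to 65 mm in front of the crossbar, underside 87 mm above the table. Grip the shell's 50 mm width from above, a finger each side of the tab.
- pack_slot (a point): Centre of the closed rectangular slot in the blue pack's tab, 68 mm above its underside; axes as the pack's. The slot is 20 wide (y) by 16 tall and runs through the 4 mm tab along x; at the start its upper edge rests on the rod, so the pack can rise 10 mm before the lower edge meets the rod.
- other_pack: Orange pack of the same shape as the blue one, hanging on the other hook. Leave it alone. Origin: centre of its underside.
- bin: Fixed white open bin, 166 (x) by 82 (y) by 28 mm tall, walls, dividers and floor 4 mm. Origin: centre of its underside. Two dividers make three bays in a row along its x, each 50 (x) by 74 (y) inside, with centres at x = -54, 0 and 54 mm.
- liner: Yellow plate 46 (x) by 70 (y) by 2 mm fixed on the floor of the one empty bay, which may be any of the three. Origin: centre of its underside (4 mm above the table); axes parallel to the bin's. The pack is to stand on its top, 6 mm above the table; its width (y) fits along the liner's y.
- staple_box: Green box with a white band, 30 x 56 x 42 mm tall, in another bay of the bin. Leave it alone. Origin: centre of its underside.
- punch_block: Red block with a steel button, 32 x 52 x 42 mm tall, in another bay of the bin. Leave it alone. Origin: centre of its underside.
- tape_roll: Green roll lying flat, 64 mm across, 19 tall. Bystander. Origin: centre of its underside.
- mug: White mug, 76 mm across, 85 tall. Bystander. Origin: centre of its underside.
- stapler: Black stapler lying on the table, 125 x 34 x 38 mm. Bystander. Origin: centre of its underside.

How it is judged:
By the outcome, as a careful person would: the job done as asked, in the order asked, and still so for the second after the job is handed in, with the robot touching nothing.
It also fails if it takes over 70 s, if anything falls off the work surface, if the arm or the gripper's body presses on something with over 40 N, if the wrist force passes 120 N, or if a joint passes its speed limit or range.

## Working session

There is one attempt and no reset: what is moved stays moved. The work goes in short steps, Python scripts to look and compute and a tool call to move; the robot and the scene stay as the last step left them, time stands still between calls to the robot, and variables do not carry over. Pictures are saved under pics/ and viewed, at most 10 in all, crops included, and the job is handed in when it is done.

Besides the shell and the picture viewer there is one more tool, called after "Call:" as name(argument=value, ...), one argument or row to a line, values as JSON. carry_out: Moves the arm, as the interface text tells. Its arguments: {"type":"object","properties":{"steps":{"type":"array"},"grip_force":{"type":"number"}},"required":["steps"]}

```bash
mkdir -p pics; ls
python3 - <<'E'
from workcell import sensors, vision, workorder, bot
import cv2,numpy as np
s=sensors.get_state();print({k:np.round(v,3).tolist() for k,v in s.items()}, bot.grasp_offset)
fs=[]
for n in ("scene","side","wrist"):
    c=vision.read_camera(n);np.savez(f"{n}0.npz",**c);fs.append(c["frame"])
    print(n,c["fx"],c["cx"],c["cy"],np.round(c["R"],3).tolist(),np.round(c["t"],1).tolist())
    cv2.imwrite(f"pics/{n}0.png",c["frame"][:,:,::-1])
E
```

```text
pics
{'time': 0.0, 'q': [-1.147, 0.239, -0.014, 1.319, -0.0, 1.571], 'qvel': [-0.0, -0.0, 0.001, 0.002, -0.001, 0.0], 'joint_torque': [-0.002, -53.878, 34.644, 0.018, -0.0, -0.0], 'tool_pos': [215.74, -478.185, 230.689], 'eef_rot': [0.978, 0.21, -0.0, -0.001], 'contact_force': [0.27, -0.445, 0.749], 'torque': [0.009, -0.019, -0.052], 'grasp_force': 0.0, 'gripper_width': 85.372} 18.700000000000003
scene 386.3766222216061 279.6780206782124 218.85995954266417 [[0.237, 0.971, 0.018], [0.745, -0.17, -0.646], [-0.624, 0.166, -0.764]] [-75.7, -343.8, 1326.0]
side 457.814676066498 284.92731406628775 216.46761664500306 [[0.991, -0.133, -0.011], [-0.096, -0.661, -0.744], [0.092, 0.738, -0.668]] [-530.7, 80.8, 1400.4]
wrist 319.08303744000193 283.8818289075675 205.41402812030935 [[0.412, -0.911, -0.001], [-0.879, -0.398, 0.261], [-0.238, -0.107, -0.965]] [-524.9, -34.5, 377.9]
```

View pics/scene0.png

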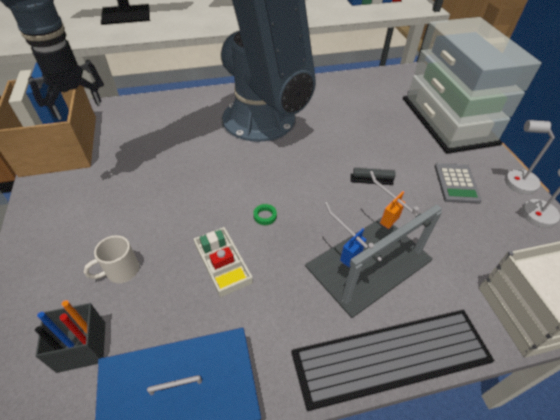

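View pics/side0.png

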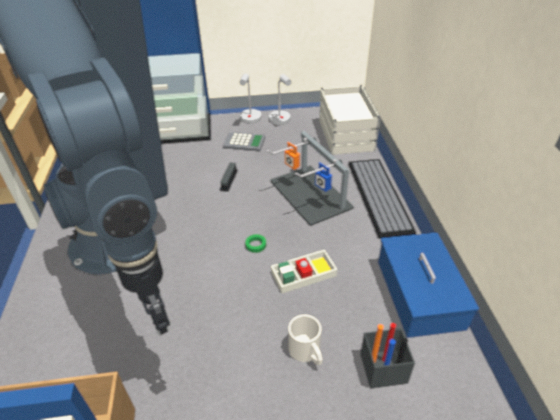

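The scene view shows the blue pack at about (353,247), the orange one at (393,212), and the yellow liner at (230,277). In the side view they are at (324,179), (292,156) and (321,266). The empty bay is an end one. Next I'll take enlarged crops and colour centroids.

```bash
cat > h.py <<'E'
import numpy as np,cv2
def load(f): return dict(np.load(f))
def proj(c,X):
    p=np.asarray(c["R"])@np.asarray(X,float)+c["t"]; return np.array([c["fx"]*p[0]/p[2]+c["cx"],c["fy"]*p[1]/p[2]+c["cy"]])
def ray(c,uv):
    d=np.array([(uv[0]-c["cx"])/c["fx"],(uv[1]-c["cy"])/c["fy"],1.]); R=np.asarray(c["R"])
    return -R.T@c["t"],R.T@d
def plane(c,uv,z):
    o,d=ray(c,uv); return o+d*(z-o[2])/d[2]
def tri(c1,u1,c2,u2):
    A=[];b=[]
    for c,u in((c1,u1),(c2,u2)):
        o,d=ray(c,u);d/=np.linalg.norm(d);P=np.eye(3)-np.outer(d,d);A.append(P);b.append(P@o)
    X=np.linalg.lstsq(np.vstack(A),np.hstack(b),rcond=None)[0]
    return X,[np.round(proj(c,X)-u,1).tolist() for c,u in((c1,u1),(c2,u2))]
def mask(f,h0,h1,s=120,v=60):
    return cv2.inRange(cv2.cvtColor(f,cv2.COLOR_RGB2HSV),(h0,s,v),(h1,255,255))
def blob(f,h0,h1,win,s=120,v=60):
    m=mask(f,h0,h1,s,v);k=np.zeros_like(m);x0,y0,x1,y1=win;k[y0:y1,x0:x1]=m[y0:y1,x0:x1]
    n,l,st,ce=cv2.connectedComponentsWithStats(k)
    if n<2:return None
    i=1+np.argmax(st[1:,4]);mm=(l==i).astype(np.uint8)
    return ce[i],st[i],cv2.boxPoints(cv2.minAreaRect(cv2.findNonZero(mm)))
E
python3 - <<'E'
from h import *
a,b=load("scene0.npz"),load("side0.npz")
for nm,h0,h1,wa,wb,z in [("blue",105,130,(335,225,372,275),(310,160,338,195),0),("orange",5,18,(375,190,410,235),(280,140,305,172),0),("yellow",22,35,(200,255,260,295),(300,250,340,285),6)]:
    r=blob(a["frame"],h0,h1,wa);s=blob(b["frame"],h0,h1,wb)
    print(nm,r[0].round(1),r[1],s[0].round(1),s[1])
    if z: print(plane(a,r[0],z).round(1),plane(b,s[0],z).round(1)); print([plane(a,p,z)[:2].round(0).tolist() for p in r[2]],[plane(b,p,z)[:2].round(0).tolist() for p in s[2]])
    X,e=tri(a,r[0],b,s[0]);print("tri",X.round(1),e)
A=cv2.resize(a["frame"][165:310,300:450],None,fx=2.6,fy=3.9,interpolation=cv2.INTER_CUBIC)
A=cv2.resize(a["frame"][165:315,300:450],(400,400),interpolation=cv2.INTER_CUBIC)
B=cv2.resize(b["frame"][120:230,255:365],(400,400),interpolation=cv2.INTER_CUBIC)
cv2.imwrite("pics/c1.png",np.hstack([A,B])[:,:,::-1])
E
```

```text
blue [351.7 248.5] [340 229  26  38 427] [325.5 177.3] [316 164  16  27 166]
tri [672.9  68.3 126.2] [[-0.3, 0.5], [-0.2, -0.3]]
orange [391.8 212.3] [380 192  24  37 429] [293.5 155.8] [285 142  15  28 196]
tri [592.9 198.6 124.2] [[0.2, -0.5], [0.2, 0.3]]
yellow [230.1 277.3] [215 268  31  20 333] [320.9 264.8] [312 258  19  15 178]
[ 608.3 -190.9    6. ] [ 615.3 -184.3    6. ]
[[601.0, -226.0], [584.0, -161.0], [616.0, -156.0], [632.0, -219.0]] [[591.0, -166.0], [627.0, -145.0], [639.0, -201.0], [605.0, -220.0]]
tri [ 613.5 -191.2   14. ] [[-0.0, 0.1], [-0.0, -0.0]]
```

View pics/c1.png

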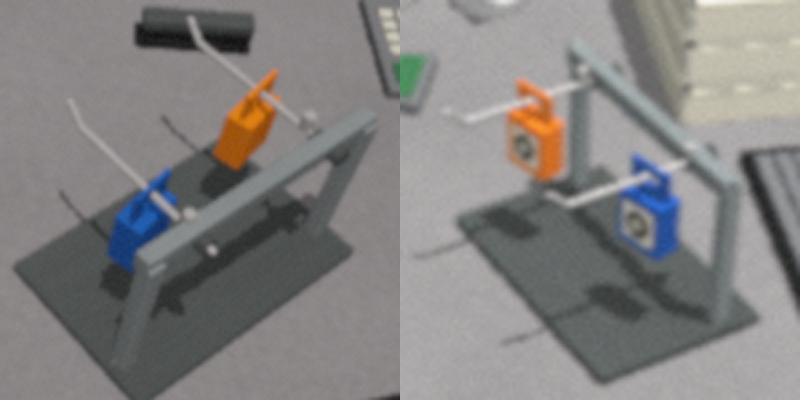

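The crops show the blue pack on the right-hand hook (as seen from the robot) and the orange on the left-hand one. The plate corners are at about (15,268), (138,400), (352,252) in the left crop and (58,220), (357,318), (200,380) in the right crop.

Run:
```python
from h import *
a,b=load("scene0.npz"),load("side0.npz")
A=lambda u,v:(300+u*150/400-.3,165+v*150/400-.3)
B=lambda u,v:(255+(u-400)*110/400-.3,120+v*110/400-.3)
P={"frontblue":(A(15,268),B(600,380)),"backblue":(A(138,400),B(757,318)),"frontor":(None,B(458,220)),"backor":(A(352,252),None)}
for k,(p,q) in P.items(): print(k,[plane(c,u,12).round(0)[:2].tolist() if u else None for c,u in((a,p),(b,q))])
for k,p,q in [("tipblue",A(70,100),B(552,195)),("bendblue",A(82,124),B(570,206)),("tipor",A(192,18),B(445,112)),("bendor",A(203,42),B(466,121)),("rootblue",A(180,215),B(690,162)),("rootor",A(300,122),B(588,84)),("barblueTopfront",A(138,258),B(728,185)),("baror",A(368,112),B(575,42))]:
    X,e=tri(a,p,b,q);print(k,X.round(0),e)
w=load("wrist0.npz");print("wristcam",(-w["R"].T@w["t"]).round(1))
```

```text
frontblue [[619.0, -10.0], [612.0, -17.0]]
backblue [[766.0, 53.0], [765.0, 43.0]]
frontor [None, [515.0, 226.0]]
backor [[673.0, 297.0], None]
tipblue [576.  37. 176.] [[-0.4, 0.7], [-0.3, -0.5]]
bendblue [591.  43. 160.] [[-0.7, 1.3], [-0.6, -0.8]]
tipor [503. 175. 172.] [[-0.2, 0.4], [-0.2, -0.3]]
bendor [521. 180. 158.] [[-0.4, 0.7], [-0.3, -0.5]]
rootblue [700.  83. 165.] [[-0.9, 1.8], [-0.8, -1.0]]
rootor [635. 214. 166.] [[-0.9, 1.6], [-0.6, -1.0]]
barblueTopfront [726.  42. 165.] [[-0.1, 0.1], [-0.1, -0.1]]
baror [635. 276. 169.] [[-0.0, 0.0], [-0.0, -0.0]]
wristcam [ 276.1 -451.6  373.2]
```

Call:
carry_out(
  steps=[
    [1,[40,-20,-7],[0,0,0]],
    [1,[95,-48,-14],[0,0,0]],
    [1,[150,-76,-21],[0,0,0]],
    [1,[205,-104,-28],[0,0,0]],
    [1,[260,-132,-35],[0,0,0]],
    [1,[315,-160,-42],[0,0,0]],
    [1,[370,-188,-50],[0,0,0]],
    [1,[425,-216,-57],[0,0,0]],
    [1,[480,-244,-64],[0,0,0.02]],
    [1,[535,-272,-70],[0,0,0.035]],
  ],
)

```text
time: 1.4
tool_pos: [592.7, -8.7, 301.4]
eef_rot: [0.981, 0.193, 0.0, 0.0]
contact_force: [1.5, -0.5, 0.2]
gripper_width: 85.3
grasp_force: 0.0
```

Call:
carry_out(
  steps=[
    [1,[40,-20,-5],[0,0,0]],
    [1,[70,-32,-9],[0,0,0]],
    [1,[82,-39,-9],[0,0,0]],
    [1,[82,-39,-9],[0,0,0]],
    [1,[82,-39,-9],[0,0,0]],
    [1,[82,-39,-9],[0,0,0]],
    [1,[82,-39,-9],[0,0,0]],
    [1,[82,-39,-9],[0,0,0]],
    [1,[82,-39,-9],[0,0,0]],
    [1,[82,-39,-9],[0,0,0]],
  ],
)

```text
time: 2.65
tool_pos: [652.8, 56.6, 310.3]
eef_rot: [0.981, 0.193, -0.0, -0.0]
contact_force: [0.0, -0.1, 0.7]
gripper_width: 85.1
grasp_force: 0.0
```

Run:
```python
from workcell import sensors, vision
import cv2,numpy as np
s=sensors.get_state();print(s["time"],np.round(s["tool_pos"],1),np.round(s["eef_rot"],4),s["contact_force"])
c=vision.read_camera("wrist");np.savez("wrist1.npz",**c)
print((-np.array(c["R"]).T@c["t"]).round(1))
cv2.imwrite("pics/wrist1.png",cv2.resize(c["frame"],(800,600),interpolation=cv2.INTER_CUBIC)[:,:,::-1])
```

```text
2.65 [652.8  56.6 310.3] [ 9.812e-01  1.932e-01 -0.000e+00 -1.000e-04] [ 0.0190292  -0.10545285  0.68495818]
[714.   81.2 452.8]
```

View pics/wrist1.png

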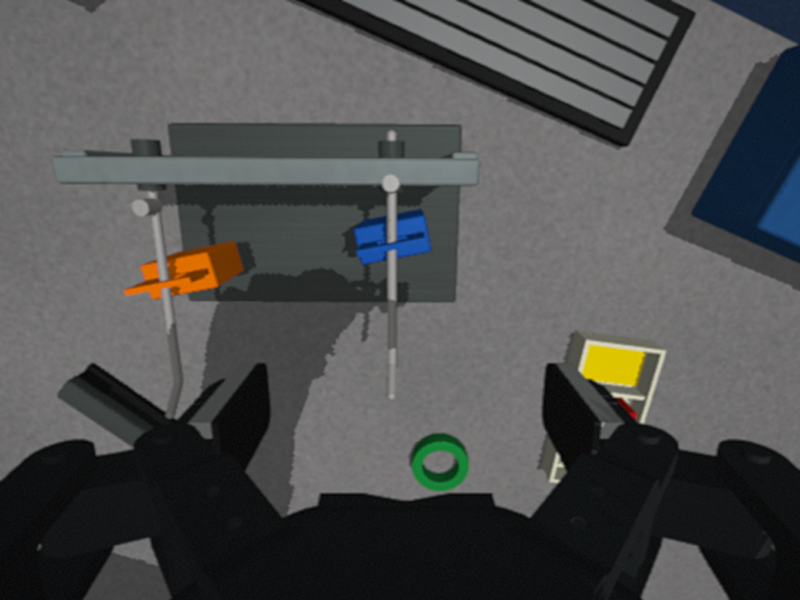

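The wrist view shows the blue pack's top at about (392,238) and its rod running straight along column 391, from the bar at row 183 to the tip at row 395. The pack is yawed about 10° relative to the bar. The yellow bay is at (613,364).

Run:
```python
from h import *
c=load("wrist1.npz");f=c["frame"]
ce,st,bp=blob(f,105,130,(235,135,315,200),s=130,v=40)
print("blue",ce,st,(bp/.7).round(0).tolist())
Q=np.array([plane(c,p,142)[:2] for p in bp]);print(Q.round(1).tolist(),Q.mean(0).round(1))
for i in range(2): d=Q[i+1]-Q[i];print("edge",np.linalg.norm(d).round(1),np.degrees(np.arctan2(d[1],d[0])).round(1))
v=lambda u:(u[0]*.7,u[1]*.7)
L=lambda p,q,z:(plane(c,v(p),z)[:2].round(1),plane(c,v(q),z)[:2].round(1))
def sh(n,p,q,z):
    P,R=L(p,q,z);d=R-P;print(n,P,R,np.linalg.norm(d).round(1),np.degrees(np.arctan2(d[1],d[0])).round(1))
sh("bartopfront",(57,182),(477,184),170)
sh("rod(160) tip->root",(391.5,350),(391.5,190),160)
sh("rodshort tip",(391.5,395),(391.5,350),176)
sh("plate front",(190,301),(456,301),12); sh("plate back",(169,124),(461,125),12);sh("plate side",(456,301),(461,125),12)
# pack outline at hi res
g=cv2.resize(f[130:205,225:330],None,fx=7,fy=7,interpolation=cv2.INTER_CUBIC);cv2.imwrite("pics/c2.png",g[:,:,::-1])
ce,st,bp=blob(f,22,35,(390,225,480,290),s=120,v=80)
Q=np.array([plane(c,p,6)[:2] for p in bp]);print("yel",st,Q.round(1).tolist(),Q.mean(0).round(1))
for i in range(2): d=Q[i+1]-Q[i];print("edge",np.linalg.norm(d).round(1),np.degrees(np.arctan2(d[1],d[0])).round(1))
```

```text
blue [274.11458333 165.87574405] [ 247  147   55   39 1344] [[349.0, 223.0], [423.0, 207.0], [432.0, 251.0], [358.0, 266.0]]
[[667.8, 103.5], [696.0, 61.2], [671.4, 44.2], [642.2, 87.4]] [669.3  74.1]
edge 50.8 -56.2
edge 29.9 -145.4
bartopfront [627.8 272.9] [722.9  38.2] 253.2 -67.9
rod(160) tip->root [599.7  44.7] [699.5  84.8] 107.6 21.9
rodshort tip [576.   34.7] [606.   46.7] 32.3 21.8
plate front [514.  233.5] [615.7 -14.1] 267.7 -67.7
plate back [669.7 295.7] [769.9  49.5] 265.8 -67.9
plate side [615.7 -14.1] [769.9  49.5] 166.8 22.4
yel [407 241  46  29 999] [[585.0, -174.3], [623.9, -159.4], [639.9, -222.8], [601.2, -239.2]] [ 612.5 -198.9]
edge 41.6 20.9
edge 65.4 -75.8
```

View pics/c2.png

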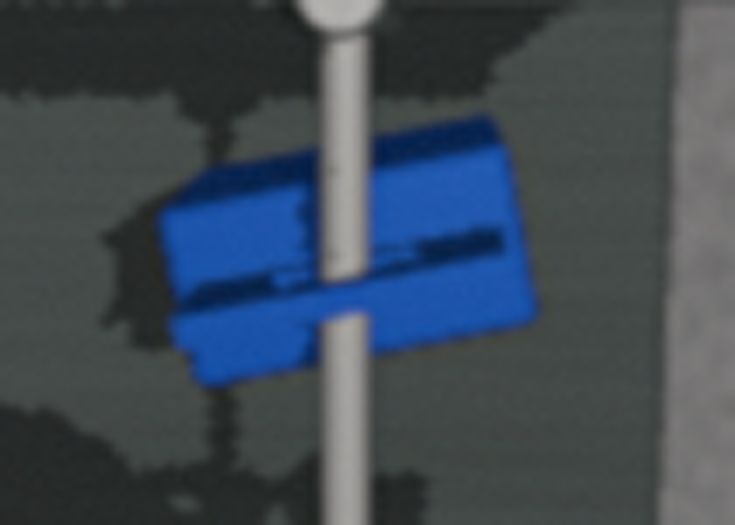

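The zoomed crop puts the shell-top corners at about (160,210), (505,145), (537,320) and (200,385). That gives a pack centre of (668,72), which lies on the rod line 38 mm in front of the bar. The pack is yawed about +10° to the rack, and the rack yaw is 22°. I'll descend aligned to the pack.

Call:
carry_out(
  steps=[
    [1,[10,-4,0],[0,0,-0.09]],
    [1,[20,-8.7,0],[0,0,-0.18]],
    [1,[20,-8.7,25],[0,0,-0.18]],
    [1,[20,-8.7,55],[0,0,-0.18]],
    [1,[20,-8.7,80],[0,0,-0.18]],
    [1,[20,-8.7,100],[0,0,-0.18]],
    [1,[20,-8.7,115],[0,0,-0.18]],
    [1,[20,-8.7,120],[0,0,-0.18]],
    [1,[20,-8.7,120],[0,0,-0.18]],
    [1,[20,-8.7,120],[0,0,-0.18]],
  ],
  grip_force=30,
)

```text
time: 3.95
tool_pos: [668.4, 72.3, 191.2]
eef_rot: [0.96, 0.281, 0.001, 0.0]
contact_force: [0.6, -0.2, 0.1]
gripper_width: 85.4
grasp_force: 0.0
```

Run:
```python
from workcell import sensors, vision
from h import *
s=sensors.get_state();print(np.round(s["tool_pos"],1),np.round(s["eef_rot"],4))
c=vision.read_camera("wrist");np.savez("wrist2.npz",**c)
cv2.imwrite("pics/wrist2.png",c["frame"][:,:,::-1])
for z in(142,170):
  for d in(0,25,-25,42,-42):
    t=np.array([.842,.540]);n=np.array([.54,-.842]);print(z,d,proj(c,[*(np.array(s["tool_pos"][:2])+d*n),z]).round(0))
```

```text
[668.4  72.3 191.2] [9.598e-01 2.806e-01 6.000e-04 1.000e-04]
142 0 [283. 227.]
142 25 [323. 227.]
142 -25 [244. 227.]
142 42 [349. 227.]
142 -42 [217. 227.]
170 0 [283. 243.]
170 25 [329. 243.]
170 -25 [237. 243.]
170 42 [360. 243.]
170 -42 [207. 243.]
```

View pics/wrist2.png

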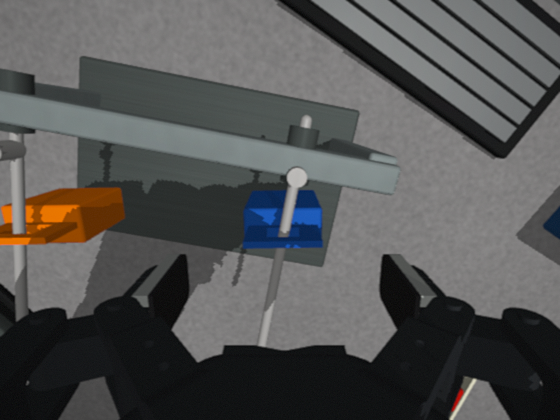

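The shell spans columns 245–321 (predicted 244–323) with the tab near row 243, so the tool is aligned. Next: descend and close.

Call:
carry_out(
  steps=[
    [1,[0,0,25],[0,0,0]],
    [1,[0,0,50],[0,0,0]],
    [1,[0,0,70],[0,0,0]],
    [1,[0,0,80],[0,0,0]],
    [1,[0,0,82],[0,0,0]],
    [1,[0,0,82],[0,0,0]],
    [0.7,[0,0,82],[0,0,0]],
    [0.65,[0,0,82],[0,0,0]],
    [0.6,[0,0,82],[0,0,0]],
    [0.55,[0,0,82],[0,0,0]],
  ],
  grip_force=30,
)

```text
time: 5.25
tool_pos: [668.1, 72.2, 108.6]
eef_rot: [0.96, 0.281, 0.0, 0.0]
contact_force: [-1.0, -0.7, 1.9]
gripper_width: 49.6
grasp_force: 35.2
```

Call:
carry_out(
  steps=[
    [0.5,[0,0,0],[0,0,0]],
    [0.45,[0,0,0],[0,0,0]],
    [0.45,[0,0,0],[0,0,0]],
    [0.45,[0,0,0],[0,0,0]],
    [0.45,[0,0,0],[0,0,0]],
    [0.45,[0,0,0],[0,0,0]],
    [0.45,[0,0,0],[0,0,0]],
    [0.45,[0,0,0],[0,0,0]],
    [0.45,[0,0,0],[0,0,0]],
    [0.45,[0,0,0],[0,0,0]],
  ],
)

```text
time: 6.5
tool_pos: [668.1, 72.3, 108.4]
eef_rot: [0.96, 0.281, 0.0, -0.0]
contact_force: [-0.4, -0.2, 4.0]
gripper_width: 49.3
grasp_force: 35.4
```

Gripped at 49.3 mm. Next I'll lift 5 mm to centre the slot on the rod and turn square to it.

Call:
carry_out(
  steps=[
    [0.45,[0,0,-1],[0,0,0]],
    [0.45,[0,0,-2],[0,0,0]],
    [0.45,[0,0,-3],[0,0,0]],
    [0.45,[0,0,-4],[0,0,0.03]],
    [0.45,[0,0,-5],[0,0,0.08]],
    [0.45,[0,0,-5.5],[0,0,0.13]],
    [0.45,[0,0,-5.5],[0,0,0.18]],
    [0.45,[0,0,-5.5],[0,0,0.18]],
    [0.45,[0,0,-5.5],[0,0,0.18]],
    [0.45,[0,0,-5.5],[0,0,0.18]],
  ],
)

```text
time: 7.75
tool_pos: [668.0, 72.2, 113.8]
eef_rot: [0.981, 0.193, -0.0, -0.0]
contact_force: [-0.2, 0.2, -1.3]
gripper_width: 49.4
grasp_force: 34.9
```

Run:
```python
from workcell import sensors, vision
from h import *
s=sensors.get_state();print({k:np.round(s[k],3).tolist() for k in("tool_pos","eef_rot","contact_force","torque")})
c=vision.read_camera("wrist");np.savez("wrist3.npz",**c)
cv2.imwrite("pics/wrist3.png",c["frame"][:,:,::-1])
```

```text
{'tool_pos': [667.977, 72.246, 113.799], 'eef_rot': [0.981, 0.193, -0.0, -0.0], 'contact_force': [-0.195, 0.176, -1.254], 'torque': [-0.006, -0.042, -0.023]}
```

View pics/wrist3.png

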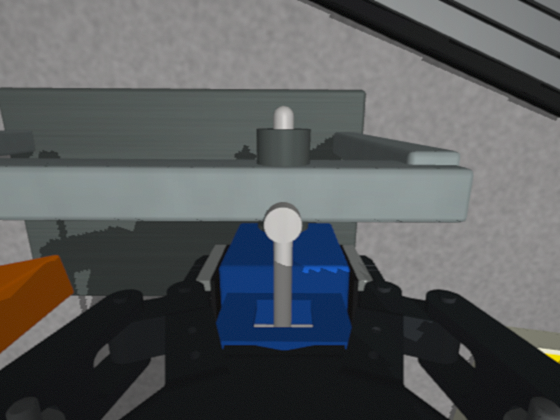

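The pack is held free, with the rod through the slot in column 283 and about 1.3 N of weight. Sliding toward the tip.

Call:
carry_out(
  steps=[
    [0.45,[-4,0,0],[0,0,0]],
    [0.45,[-11,0,0],[0,0,0]],
    [0.45,[-19,0,0],[0,0,0]],
    [0.45,[-27,0,0],[0,0,0]],
    [0.45,[-35,0,0],[0,0,0]],
    [0.45,[-43,0,0],[0,0,0]],
    [0.45,[-51,0,0],[0,0,0]],
    [0.45,[-57,0,0],[0,0,0]],
    [0.45,[-60,0,0],[0,0,0]],
    [0.45,[-60,0,0],[0,0,0]],
  ],
)

```text
time: 9.05
tool_pos: [612.4, 49.5, 113.9]
eef_rot: [0.981, 0.193, 0.0, -0.0]
contact_force: [0.4, -0.6, -1.3]
gripper_width: 49.3
grasp_force: 34.9
```

Call:
carry_out(
  steps=[
    [0.45,[-1,0,0],[0,0,0]],
    [0.45,[-2,0,0],[0,0,0]],
    [0.45,[-4,0,0],[0,0,0]],
    [0.45,[-6,0,0],[0,0,0]],
    [0.45,[-8,0,0],[0,0,0]],
    [0.45,[-10,0,0],[0,0,0]],
    [0.45,[-11,0,0],[0,0,0]],
    [0.45,[-12,0,0],[0,0,0]],
    [0.45,[-12,0,0],[0,0,0]],
    [0.45,[-12,0,0],[0,0,0]],
  ],
)

```text
time: 10.3
tool_pos: [601.4, 45.0, 113.8]
eef_rot: [0.981, 0.193, -0.0, -0.0]
contact_force: [1.2, 0.3, -1.0]
gripper_width: 49.4
grasp_force: 34.9
```

Call:
carry_out(
  steps=[
    [0.45,[-0.5,0,0],[0,0,0]],
    [0.45,[-1,0,0],[0,0,0]],
    [0.45,[-2,0,0],[0,0,0]],
    [0.45,[-3,0,0],[0,0,0]],
    [0.45,[-4,0,0],[0,0,0]],
    [0.45,[-5,0,0],[0,0,0]],
    [0.45,[-6,0,0],[0,0,0]],
    [0.45,[-7,0,0],[0,0,0]],
    [0.45,[-7,0,0],[0,0,0]],
    [0.45,[-7,0,0],[0,0,0]],
  ],
)

```text
time: 11.55
tool_pos: [595.0, 42.3, 113.8]
eef_rot: [0.981, 0.193, 0.0, -0.0]
contact_force: [-0.4, -0.3, -1.5]
gripper_width: 49.4
grasp_force: 34.9
```

Call:
carry_out(
  steps=[
    [0.45,[-0.3,0,0],[0,0,0]],
    [0.45,[-0.6,0,0],[0,0,0]],
    [0.45,[-0.9,0,0],[0,0,0]],
    [0.45,[-1.2,0,0],[0,0,0]],
    [0.45,[-1.5,0,0],[0,0,0]],
    [0.45,[-1.8,0,0],[0,0,0]],
    [0.45,[-2,0,0],[0,0,0]],
    [0.45,[-2,0,0],[0,0,0]],
    [0.45,[-2,0,0],[0,0,0]],
    [0.45,[-2,0,0],[0,0,0]],
  ],
)

```text
time: 12.8
tool_pos: [593.1, 41.5, 113.8]
eef_rot: [0.981, 0.193, 0.0, -0.0]
contact_force: [-0.3, -0.0, -0.8]
gripper_width: 49.2
grasp_force: 34.9
```

Call:
carry_out(
  steps=[
    [0.45,[-0.3,0,0],[0,0,0]],
    [0.45,[-0.6,0,0],[0,0,0]],
    [0.45,[-0.9,0,0],[0,0,0]],
    [0.45,[-1.2,0,0],[0,0,0]],
    [0.45,[-1.5,0,0],[0,0,0]],
    [0.45,[-1.8,0,0],[0,0,0]],
    [0.45,[-2,0,0],[0,0,0]],
    [0.45,[-2,0,0],[0,0,0]],
    [0.45,[-2,0,0],[0,0,0]],
    [0.45,[-2,0,0],[0,0,0]],
  ],
)

```text
time: 14.05
tool_pos: [591.2, 40.8, 113.8]
eef_rot: [0.981, 0.193, -0.0, -0.0]
contact_force: [-0.9, 0.4, -0.8]
gripper_width: 49.5
grasp_force: 34.9
```

Call:
carry_out(
  steps=[
    [0.45,[-0.3,0,0],[0,0,0]],
    [0.45,[-0.6,0,0],[0,0,0]],
    [0.45,[-0.9,0,0],[0,0,0]],
    [0.45,[-1.2,0,0],[0,0,0]],
    [0.45,[-1.5,0,0],[0,0,0]],
    [0.45,[-1.8,0,0],[0,0,0]],
    [0.45,[-2,0,0],[0,0,0]],
    [0.45,[-2,0,0],[0,0,0]],
    [0.45,[-2,0,0],[0,0,0]],
    [0.45,[-2,0,0],[0,0,0]],
  ],
)

```text
time: 15.3
tool_pos: [589.4, 40.0, 113.8]
eef_rot: [0.981, 0.193, -0.0, -0.0]
contact_force: [-0.5, -0.4, -0.7]
gripper_width: 49.6
grasp_force: 34.9
```

Run:
```python
from workcell import sensors, vision
from h import *
s=sensors.get_state();print({k:np.round(s[k],3).tolist() for k in("tool_pos","eef_rot","contact_force","torque")})
c=vision.read_camera("side");d=vision.read_camera("scene");np.savez("side4.npz",**c)
u,v=proj(c,[575,35,165]).astype(int);p,q=proj(d,[575,35,165]).astype(int);print(u,v,p,q)
k=lambda f,u,v:cv2.resize(f[v-30:v+30,u-35:u+35],(400,400),interpolation=cv2.INTER_CUBIC)
cv2.imwrite("pics/c4.png",np.hstack([k(c["frame"],u,v),k(d["frame"],p,q)])[:,:,::-1])
```

```text
{'tool_pos': [589.356, 40.022, 113.793], 'eef_rot': [0.981, 0.193, -0.0, -0.0], 'contact_force': [-0.475, -0.435, -0.674], 'torque': [0.024, -0.038, 0.005]}
295 176 324 206
```

View pics/c4.png

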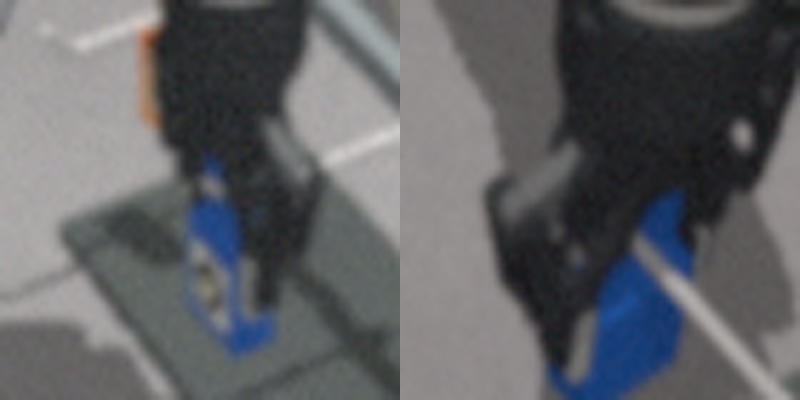

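The tip is hidden behind the fingers in both views, so I'll keep feeling for it.

Call:
carry_out(
  steps=[
    [0.45,[-0.3,0,0],[0,0,0]],
    [0.45,[-0.6,0,0],[0,0,0]],
    [0.45,[-0.9,0,0],[0,0,0]],
    [0.45,[-1.2,0,0],[0,0,0]],
    [0.45,[-1.5,0,0],[0,0,0]],
    [0.45,[-1.8,0,0],[0,0,0]],
    [0.45,[-2,0,0],[0,0,0]],
    [0.45,[-2,0,0],[0,0,0]],
    [0.45,[-2,0,0],[0,0,0]],
    [0.45,[-2,0,0],[0,0,0]],
  ],
)

```text
time: 16.65
tool_pos: [587.6, 39.3, 113.8]
eef_rot: [0.981, 0.193, 0.0, -0.0]
contact_force: [2.8, 1.5, 0.2]
gripper_width: 49.5
grasp_force: 35.0
```

Call:
carry_out(
  steps=[
    [0.45,[-0.2,0,0],[0,0,0]],
    [0.45,[-0.4,0,0],[0,0,0]],
    [0.45,[-0.6,0,0],[0,0,0]],
    [0.45,[-0.8,0,0],[0,0,0]],
    [0.45,[-0.8,0,0],[0,0,0]],
    [0.45,[-0.8,0,0],[0,0,0]],
    [0.45,[-0.8,0,0],[0,0,0]],
    [0.45,[-0.8,0,0],[0,0,0]],
    [0.45,[-0.8,0,0],[0,0,0]],
    [0.45,[-0.8,0,0],[0,0,0]],
  ],
)

```text
time: 17.9
tool_pos: [586.8, 39.0, 113.8]
eef_rot: [0.981, 0.193, 0.0, -0.0]
contact_force: [3.8, 2.1, 1.3]
gripper_width: 49.7
grasp_force: 35.1
```

The force has risen to 4.3 N along the rod and 2 N up, so the slot is on the upturned end, about 122 mm from the bar (camera estimate 119–120). I'll ease up to centre the slot on the incline.

Call:
carry_out(
  steps=[
    [0.45,[0,0,-0.5],[0,0,0]],
    [0.45,[0,0,-1],[0,0,0]],
    [0.45,[0,0,-1.5],[0,0,0]],
    [0.45,[0,0,-2],[0,0,0]],
    [0.45,[0,0,-2.5],[0,0,0]],
    [0.45,[0,0,-3],[0,0,0]],
    [0.45,[0,0,-3],[0,0,0]],
    [0.45,[0,0,-3],[0,0,0]],
    [0.45,[0,0,-3],[0,0,0]],
    [0.45,[0,0,-3],[0,0,0]],
  ],
)

```text
time: 19.15
tool_pos: [586.7, 38.9, 116.8]
eef_rot: [0.981, 0.193, -0.0, -0.0]
contact_force: [1.2, -0.3, -0.9]
gripper_width: 49.2
grasp_force: 34.9
```

Call:
carry_out(
  steps=[
    [0.45,[0,0,-0.5],[0,0,0]],
    [0.45,[-0.5,0,-1],[0,0,0]],
    [0.45,[-1,0,-1.5],[0,0,0]],
    [0.45,[-1.5,0,-2],[0,0,0]],
    [0.45,[-2,0,-2.5],[0,0,0]],
    [0.45,[-2.5,0,-3],[0,0,0]],
    [0.45,[-3,0,-3.5],[0,0,0]],
    [0.45,[-3.5,0,-4],[0,0,0]],
    [0.45,[-4,0,-4.5],[0,0,0]],
    [0.45,[-4,0,-4.5],[0,0,0]],
  ],
)

```text
time: 20.4
tool_pos: [583.0, 37.4, 121.3]
eef_rot: [0.981, 0.193, -0.0, -0.0]
contact_force: [0.1, -0.4, -0.8]
gripper_width: 49.8
grasp_force: 34.9
```

Run:
```python
from workcell import sensors
import numpy as np
s=sensors.get_state();print({k:np.round(s[k],3).tolist() for k in("tool_pos","eef_rot","contact_force","torque")})
```

```text
{'tool_pos': [583.018, 37.435, 121.348], 'eef_rot': [0.981, 0.193, -0.0, -0.0], 'contact_force': [0.098, -0.426, -0.827], 'torque': [0.031, -0.05, -0.007]}
```

Free. Continuing up the diagonal, checking as I go.

Call:
carry_out(
  steps=[
    [0.45,[-0.7,0,-0.7],[0,0,0]],
    [0.45,[-1.4,0,-1.4],[0,0,0]],
    [0.45,[-2.1,0,-2.1],[0,0,0]],
    [0.45,[-2.8,0,-2.8],[0,0,0]],
    [0.45,[-3.5,0,-3.5],[0,0,0]],
    [0.45,[-4.2,0,-4.2],[0,0,0]],
    [0.45,[-5,0,-5],[0,0,0]],
    [0.45,[-6,0,-6],[0,0,0]],
    [0.45,[-6,0,-6],[0,0,0]],
    [0.45,[-6,0,-6],[0,0,0]],
  ],
)

```text
time: 21.65
tool_pos: [576.9, 35.0, 127.2]
eef_rot: [0.981, 0.193, -0.001, -0.0]
contact_force: [-3.1, -0.8, -2.6]
gripper_width: 49.8
grasp_force: 34.7
```

Call:
carry_out(
  steps=[
    [0.45,[-0.7,0,-0.7],[0,0,0]],
    [0.45,[-1.4,0,-1.4],[0,0,0]],
    [0.45,[-2.1,0,-2.1],[0,0,0]],
    [0.45,[-2.8,0,-2.8],[0,0,0]],
    [0.45,[-3.5,0,-3.5],[0,0,0]],
    [0.45,[-4.2,0,-4.2],[0,0,0]],
    [0.45,[-5,0,-5],[0,0,0]],
    [0.45,[-6,0,-6],[0,0,0]],
    [0.45,[-6,0,-6],[0,0,0]],
    [0.45,[-6,0,-6],[0,0,0]],
  ],
)

```text
time: 22.9
tool_pos: [571.7, 32.8, 133.3]
eef_rot: [0.981, 0.193, -0.0, -0.0]
contact_force: [-2.9, -1.2, -2.4]
gripper_width: 50.0
grasp_force: 34.7
```

Call:
carry_out(
  steps=[
    [0.45,[-1,0,-1],[0,0,0]],
    [0.45,[-2,0,-2],[0,0,0]],
    [0.45,[-3,0,-2.5],[0,0,0]],
    [0.45,[-4.5,0,-3],[0,0,0]],
    [0.45,[-6,0,-3],[0,0,0]],
    [0.45,[-8,0,-3],[0,0,0]],
    [0.45,[-11,0,-3],[0,0,0]],
    [0.45,[-14,0,-3],[0,0,0]],
    [0.45,[-16,0,-3],[0,0,0]],
    [0.45,[-16,0,-3],[0,0,0]],
  ],
)

```text
time: 24.15
tool_pos: [557.0, 26.7, 136.4]
eef_rot: [0.981, 0.193, -0.0, -0.0]
contact_force: [-0.2, 0.1, 0.6]
gripper_width: 49.5
grasp_force: 34.8
```

Run:
```python
from workcell import sensors, vision
from h import *
for i in range(4):
    c=vision.read_camera(("wrist","side","scene","wrist")[i]);s=sensors.get_state();print(np.round(s["contact_force"],2),np.round(s["torque"],3),s["gripper_width"])
    np.savez(f"v5_{i}.npz",**c)
a=load("v5_0.npz")["frame"];d=load("v5_1.npz")
u,v=proj(d,[557,27,150]).astype(int)
k=cv2.resize(d["frame"][v-35:v+35,u-40:u+40],(400,420),interpolation=cv2.INTER_CUBIC)
cv2.imwrite("pics/c5.png",np.hstack([cv2.resize(a,(400,420)),k])[:,:,::-1])
```

```text
[-0.22 -0.09 -1.36] [-0.006 -0.008 -0.042] 49.55914485421795
[-0.57 -0.61 -1.13] [ 0.051 -0.062 -0.004] 49.7209667472184
[-0.29 -0.08 -1.37] [-0.011  0.016 -0.025] 49.65361800850186
[-0.8   0.81 -0.77] [-0.02  -0.041  0.017] 49.47565680263989
```

View pics/c5.png

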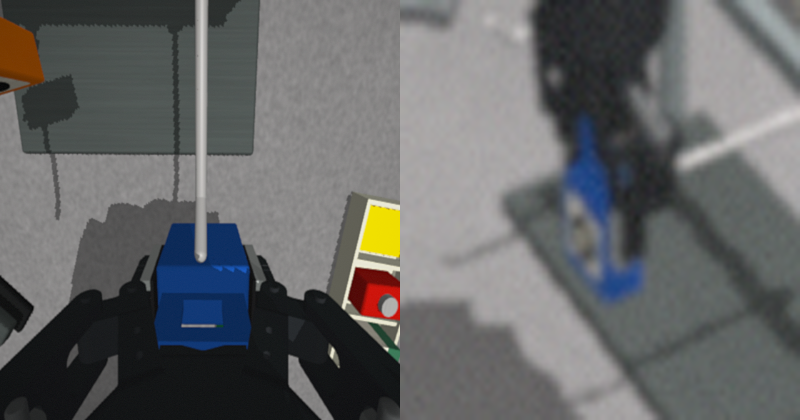

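The rod tip, at about (200,258) in the left half, sits clear behind the tab, and the force reads only the pack's weight. I'll back off, rise, and move to where the wrist camera looks down on the bin.

Call:
carry_out(
  steps=[
    [0.45,[-10,0,0],[0,0,0]],
    [0.45,[-30,0,-3],[0,0,0]],
    [0.45,[-50,5,-15],[0,0,0]],
    [0.45,[-70,35,-35],[0,0,0]],
    [0.45,[-90,75,-60],[0,0,0]],
    [0.45,[-105,120,-80],[0,0,0]],
    [0.45,[-111,165,-94],[0,0,0]],
    [0.45,[-111,200,-94],[0,0,0]],
    [0.45,[-111,220,-94],[0,0,0]],
    [0.45,[-111,227,-94],[0,0,0]],
  ],
)

```text
time: 25.6
tool_pos: [540.1, -226.0, 230.2]
eef_rot: [0.981, 0.193, -0.0, -0.0]
contact_force: [0.4, -0.0, -0.8]
gripper_width: 49.9
grasp_force: 34.8
```

Call:
carry_out(
  steps=[
    [0.45,[0,0,0],[0,0,0]],
    [0.45,[0,0,0],[0,0,0]],
    [0.45,[0,0,0],[0,0,0]],
    [0.45,[0,0,0],[0,0,0]],
    [0.45,[0,0,0],[0,0,0]],
    [0.45,[0,0,0],[0,0,0]],
    [0.45,[0,0,0],[0,0,0]],
    [0.45,[0,0,0],[0,0,0]],
    [0.45,[0,0,0],[0,0,0]],
    [0.45,[0,0,0],[0,0,0]],
  ],
)

```text
time: 26.85
tool_pos: [540.5, -225.3, 230.3]
eef_rot: [0.981, 0.193, -0.0, -0.0]
contact_force: [0.0, -0.7, -0.6]
gripper_width: 49.3
grasp_force: 34.8
```

Run:
```python
from workcell import sensors, vision
from h import *
s=sensors.get_state();print(s["time"],np.round(s["tool_pos"],1),np.round(s["contact_force"],2))
c=vision.read_camera("wrist");np.savez("wrist6.npz",**c);f=c["frame"]
cv2.imwrite("pics/wrist6.png",cv2.resize(f,(800,600),interpolation=cv2.INTER_CUBIC)[:,:,::-1])
ce,st,bp=blob(f,22,35,(0,0,560,420),s=120,v=80)
Q=np.array([plane(c,p,6)[:2] for p in bp]);print("yel",st,(bp/.7).round().tolist(),Q.round(1).tolist(),Q.mean(0).round(1))
for i in range(2): d=Q[i+1]-Q[i];print("edge",np.linalg.norm(d).round(1),np.degrees(np.arctan2(d[1],d[0])).round(1))
```

```text
26.85 [ 540.5 -225.3  230.3] [ 0.01 -0.67 -0.56]
yel [ 249   79   68   52 2767] [[352.0, 174.0], [362.0, 112.0], [453.0, 126.0], [443.0, 187.0]] [[583.6, -163.4], [628.2, -154.1], [645.4, -221.3], [601.0, -233.0]] [ 614.5 -193. ]
edge 45.7 11.8
edge 69.4 -75.7
```

View pics/wrist6.png

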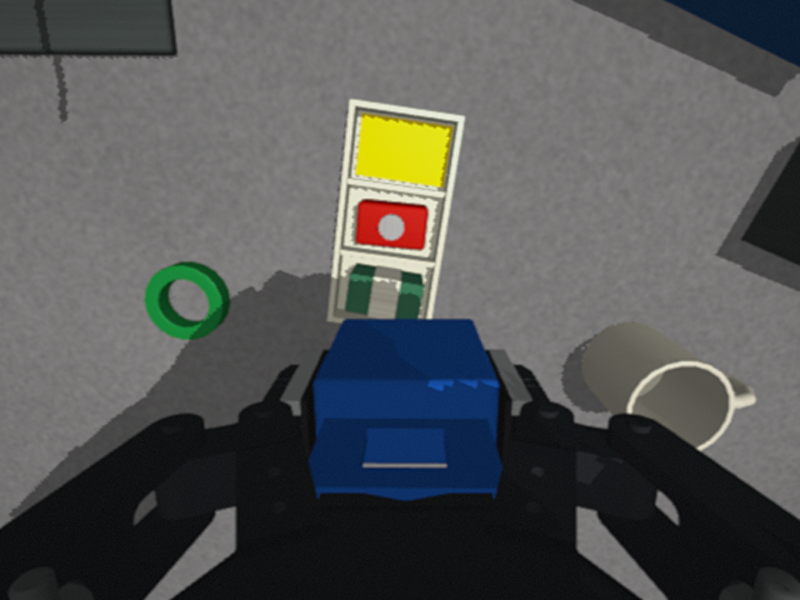

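The liner is fully visible at (362,112)–(443,187) and measures 45.7 × 69.4 mm (46 × 70 expected), centred at (614.5,-193). I'll check the yaw against the rim, in the same turn as moving over at height.

Run:
```python
from h import *
c=load("wrist6.npz");P=lambda u,v:plane(c,(u*.7,v*.7),28)[:2]
a,b,l=P(350,100),P(464,117),P(328,320)
an=lambda d:(np.linalg.norm(d).round(1),np.degrees(np.arctan2(d[1],d[0])).round(1))
print(an(b-a),an(a-l)); m=(a+b)/2; t=np.radians(an(a-l)[1]); print("bay centre from rim",m-29*np.array([np.cos(t),np.sin(t)]))
```

```text
(np.float64(81.3), np.float64(-75.6)) (np.float64(164.3), np.float64(14.4))
bay centre from rim [ 612.87034861 -193.14252701]
```

Call:
carry_out(
  steps=[
    [0.45,[10,0,0],[0,0,0.03]],
    [0.45,[25,-0.5,0],[0,0,0.07]],
    [0.45,[45,-1,10],[0,0,0.12]],
    [0.45,[62,-1.4,30],[0,0,0.157]],
    [0.45,[74,-1.8,55],[0,0,0.157]],
    [0.45,[81,-1.8,80],[0,0,0.157]],
    [0.45,[81,-1.8,100],[0,0,0.157]],
    [0.45,[81,-1.8,112],[0,0,0.157]],
    [0.45,[81,-1.8,112],[0,0,0.157]],
    [0.45,[81,-1.8,112],[0,0,0.157]],
  ],
)

```text
time: 28.15
tool_pos: [615.2, -193.2, 119.2]
eef_rot: [0.993, 0.116, 0.001, 0.0]
contact_force: [1.0, -0.4, -1.2]
gripper_width: 49.8
grasp_force: 34.8
```

Call:
carry_out(
  steps=[
    [0.45,[-1,0,5],[0,0,-0.018]],
    [0.45,[-1,0,18],[0,0,-0.018]],
    [0.45,[-1,0,34],[0,0,-0.018]],
    [0.45,[-1,0,50],[0,0,-0.018]],
    [0.45,[-1,0,62],[0,0,-0.018]],
    [0.45,[-1,0,72],[0,0,-0.018]],
    [0.45,[-1,0,79],[0,0,-0.018]],
    [0.45,[-1,0,83],[0,0,-0.018]],
    [0.45,[-1,0,85],[0,0,-0.018]],
    [0.45,[-1,0,85],[0,0,-0.018]],
  ],
)

```text
time: 29.4
tool_pos: [613.9, -193.2, 33.5]
eef_rot: [0.992, 0.125, 0.0, 0.0]
contact_force: [-0.9, -0.3, -1.8]
gripper_width: 49.5
grasp_force: 34.8
```

Call:
carry_out(
  steps=[
    [0.45,[0,0,0.5],[0,0,0]],
    [0.45,[0,0,1],[0,0,0]],
    [0.45,[0,0,1.5],[0,0,0]],
    [0.45,[0,0,2],[0,0,0]],
    [0.45,[0,0,2.5],[0,0,0]],
    [0.45,[0,0,3],[0,0,0]],
    [0.45,[0,0,3.5],[0,0,0]],
    [0.45,[0,0,4],[0,0,0]],
    [0.45,[0,0,4],[0,0,0]],
    [0.45,[0,0,4],[0,0,0]],
  ],
)

```text
time: 30.65
tool_pos: [613.8, -193.2, 29.3]
eef_rot: [0.992, 0.125, -0.0, -0.0]
contact_force: [-0.2, -0.3, -1.0]
gripper_width: 49.4
grasp_force: 34.8
```

Run:
```python
from workcell import sensors, vision
from h import *
s=sensors.get_state();print(np.round(s["tool_pos"],1),np.round(s["contact_force"],2))
c=vision.read_camera("side");d=vision.read_camera("scene")
u,v=proj(c,[614,-193,40]).astype(int);p,q=proj(d,[614,-193,40]).astype(int)
k=lambda f,u,v:cv2.resize(f[v-32:v+32,u-32:u+32],(400,400),interpolation=cv2.INTER_CUBIC)
cv2.imwrite("pics/c7.png",np.hstack([k(c["frame"],u,v),k(d["frame"],p,q)])[:,:,::-1])
```

```text
[ 613.8 -193.2   29.3] [-0.17 -0.32 -1.03]
```

I've used all ten picture views, so from here I'll go by force and colour masks.

Call:
carry_out(
  steps=[
    [0.45,[0,0,0.3],[0,0,0]],
    [0.45,[0,0,0.6],[0,0,0]],
    [0.45,[0,0,0.9],[0,0,0]],
    [0.45,[0,0,1.2],[0,0,0]],
    [0.45,[0,0,1.2],[0,0,0]],
    [0.45,[0,0,1.2],[0,0,0]],
    [0.45,[0,0,1.2],[0,0,0]],
    [0.45,[0,0,1.2],[0,0,0]],
    [0.45,[0,0,1.2],[0,0,0]],
    [0.45,[0,0,1.2],[0,0,0]],
  ],
)

```text
time: 32.0
tool_pos: [613.8, -193.2, 28.3]
eef_rot: [0.992, 0.125, 0.0, -0.0]
contact_force: [-1.3, -0.5, 5.6]
gripper_width: 50.1
grasp_force: 35.2
```

Call:
carry_out(
  steps=[
    [0.45,[0,0,0.2],[0,0,0]],
    [0.45,[0,0,0.4],[0,0,0]],
    [0.45,[0,0,0.6],[0,0,0]],
    [0.45,[0,0,0.7],[0,0,0]],
    [0.45,[0,0,0.7],[0,0,0]],
    [0.45,[0,0,0.7],[0,0,0]],
    [0.45,[0,0,0.7],[0,0,0]],
    [0.45,[0,0,0.7],[0,0,0]],
    [0.45,[0,0,0.7],[0,0,0]],
    [0.45,[0,0,0.7],[0,0,0]],
  ],
)

```text
time: 33.25
tool_pos: [613.9, -193.2, 28.2]
eef_rot: [0.992, 0.125, 0.0, 0.0]
contact_force: [-3.4, 0.6, 11.5]
gripper_width: 49.9
grasp_force: 35.6
```

Touchdown at TCP 28.3, which matches the expected 27.4 plus about 1 mm of rod flex while gripping. I'll ease off the load, then release slowly.

Call:
carry_out(
  steps=[
    [0.45,[0,0,-0.4],[0,0,0]],
    [0.45,[0,0,-0.8],[0,0,0]],
    [0.45,[0,0,-0.9],[0,0,0]],
    [0.45,[0,0,-0.9],[0,0,0]],
    [0.56,[0,0,-0.9],[0,0,0]],
    [0.58,[0,0,-0.9],[0,0,0]],
    [0.6,[0,0,-0.9],[0,0,0]],
    [0.62,[0,0,-0.9],[0,0,0]],
    [0.64,[0,0,-0.9],[0,0,0]],
    [0.66,[0,0,-0.9],[0,0,0]],
  ],
  grip_force=20,
)

```text
time: 34.5
tool_pos: [613.7, -193.1, 28.2]
eef_rot: [0.992, 0.125, -0.0, -0.0]
contact_force: [-0.6, 0.5, 0.1]
gripper_width: 56.7
grasp_force: 0.0
```

Run:
```python
from workcell import sensors, vision
from h import *
s=sensors.get_state();print(np.round(s["tool_pos"],1),np.round(s["contact_force"],2),s["gripper_width"],s["grasp_force"])
c=vision.read_camera("wrist");np.savez("wrist8.npz",**c)
ce,st,bp=blob(c["frame"],100,130,(150,100,420,420),s=100,v=30);print(ce,st,bp.tolist())
t=np.radians(14.4);x=np.array([np.cos(t),np.sin(t)]);y=np.array([x[1],-x[0]])
for z,h in((61,(13,25)),(89,(2,22))): print(z,[proj(c,[*(np.array([613.8,-193.2])+a*h[0]*x+b*h[1]*y),z]).round(0).tolist() for a in(1,-1) for b in(-1,1)])
```

```text
[ 613.7 -193.1   28.2] [-0.65  0.52  0.09] 56.682961084152026 0.0
[285.14322436 288.6404561 ] [  213   224   144   131 15172] [[213.0, 224.0], [356.0, 224.0], [356.0, 354.0], [213.0, 354.0]]
61 [[216.0, 265.0], [349.0, 265.0], [220.0, 326.0], [346.0, 325.0]]
89 [[209.0, 340.0], [356.0, 340.0], [210.0, 352.0], [355.0, 352.0]]
```

Released with no force, and the pack outline is at its predicted place (tab top at row 354, predicted 352). Withdrawing straight up.

Call:
carry_out(
  steps=[
    [0.7,[0,0,-1],[0,0,0]],
    [0.72,[0,0,-4],[0,0,0]],
    [0.74,[0,0,-10],[0,0,0]],
    [0.76,[0,0,-20],[0,0,0]],
    [0.78,[0,0,-35],[0,0,0]],
    [0.8,[0,0,-55],[0,0,0]],
    [0.8,[0,0,-80],[0,0,0]],
    [0.8,[0,0,-110],[0,0,0]],
    [0.8,[0,0,-140],[0,0,0]],
    [0.8,[0,0,-160],[0,0,0]],
  ],
)

```text
time: 35.8
tool_pos: [614.2, -193.3, 191.1]
eef_rot: [0.992, 0.125, 0.001, 0.0]
contact_force: [-0.0, -0.6, -0.8]
gripper_width: 68.6
grasp_force: 0.0
```

Call:
carry_out(
  steps=[
    [0.8,[-20,0,-10],[0,0,0]],
    [0.8,[-45,0,-20],[0,0,0]],
    [0.8,[-70,0,-20],[0,0,0]],
    [0.8,[-80,0,-20],[0,0,0]],
    [0.8,[-80,0,-20],[0,0,0]],
    [0.8,[-80,0,-20],[0,0,0]],
    [0.8,[-80,0,-20],[0,0,0]],
    [0.8,[-80,0,-20],[0,0,0]],
    [0.8,[-80,0,-20],[0,0,0]],
    [0.8,[-80,0,-20],[0,0,0]],
  ],
)

```text
time: 37.05
tool_pos: [536.4, -212.9, 208.2]
eef_rot: [0.992, 0.125, -0.0, -0.0]
contact_force: [0.2, 0.5, -0.4]
gripper_width: 68.3
grasp_force: 0.0
```

Run:
```python
from workcell import sensors, vision
from h import *
s=sensors.get_state();print(s["time"],np.round(s["tool_pos"],1),np.round(s["contact_force"],2))
c=vision.read_camera("wrist");np.savez("wrist9.npz",**c)
ce,st,bp=blob(c["frame"],100,130,(120,20,420,330),s=100,v=30);print(ce,st,bp.round().tolist())
t=np.radians(14.4);x=np.array([np.cos(t),np.sin(t)]);y=np.array([x[1],-x[0]])
for z,h in((6,(13,25)),(61,(13,25)),(89,(2,22))): print(z,[proj(c,[*(np.array([613.8,-193.2])+a*h[0]*x+b*h[1]*y),z]).round(0).tolist() for a in(1,-1) for b in(-1,1)])
a,b=vision.read_camera("scene"),vision.read_camera("side")
for n,k,X in(("scene",a,0),("side",b,0)):
    u,v=proj(k,[613.8,-193.2,40]).astype(int);r=blob(k["frame"],105,130,(u-25,v-30,u+25,v+30));print(n,(u,v),r[0],r[1])
    o=load(n+"0.npz");w=(375,190,410,235) if n=="scene" else(280,140,305,172)
    print("orange",blob(o["frame"],5,18,w)[0],blob(k["frame"],5,18,w)[0])
```

```text
37.05 [ 536.4 -212.9  208.2] [ 0.24  0.47 -0.38]
[284.44251497 103.41437126] [ 257   89   56   30 1670] [[257.0, 118.0], [257.0, 89.0], [312.0, 89.0], [312.0, 118.0]]
6 [[259.0, 92.0], [308.0, 92.0], [260.0, 118.0], [308.0, 118.0]]
61 [[254.0, 86.0], [313.0, 86.0], [255.0, 118.0], [312.0, 118.0]]
89 [[255.0, 98.0], [312.0, 98.0], [255.0, 103.0], [312.0, 103.0]]
scene (np.int64(228), np.int64(271)) [229.01666667 270.54166667] [217 257  24  29 480]
orange [391.7995338  212.25407925] [391.78220141 212.21545667]
side (np.int64(321), np.int64(259)) [322.15228426 258.16243655] [315 244  14  28 197]Traceback (most recent call last):
  File "<stdin>", line 12, in <module>
TypeError: 'NoneType' object is not subscriptable
```

The pack stands upright in the yellow bay where predicted, and the orange pack hasn't moved. Handing in.

```bash
python3 -c "
from workcell import workorder;print(workorder.finish_job())"
```

```text
the job is handed in; nothing more can be done
None
```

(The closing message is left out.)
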